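# Load and clamp a ratchet stock tray, then scan it in

### The arm

A 6-joint arm with a two-finger parallel gripper is mounted at the origin on the work surface. World frame = base frame: x ahead of the robot, y to its left, z up, the work surface at z = 0. Lengths are in m, angles in rad, forces in N, time in s.
With the tool pointing down it reaches from about 0.3 to 0.875 m from the base axis. Payload 6.4 kg.
Tool frame: the origin (TCP) lies at the centre of the arm's flange, where the gripper is bolted on; the fingertips stand 173 mm ahead of it and the grasp point (between the pads) lies 155 mm ahead of it; z points along the fingers, y is the line along which they close (so a half turn about z gives the same grasp; the last joint's range is limited). The gripper opens to 85 mm and grips with 20 to 120 N. Pads are 22 mm wide; open, the fingers measure 114 mm over their backs; the gripper's body (76 mm by 85 mm) begins 54 mm behind the grasp point. The pads swing forward as they close: fully open they stand 13 mm farther back than shut.
Start: joints at [-1.491, 0.181, 1.607, -0, 1.354, -0.206], TCP at [0.162, -0.552, 0.405] pointing down, gripper open.
Joint ranges: [-2.99, 2.99], [-0.89, 2.07], [0.3, 2.58], [-1.14, 4.28], [0, 2.63], [-3.12, 3.12]. Speed limits (rad/s): [2.57, 2.57, 3.01, 3.14, 3.14, 3.14].

### API

Orientations are given as a 3x3 rotation matrix whose columns are the frame's x, y, z axes.
In Python, from workcell import manip gives the robot as it stands. The module is installed in compiled form; this text tells all that it offers.
- The arm moves only by the shell command python3 -m jog 'ROWS' [OPENING] [FORCE]. ROWS is text: rows parted by semicolons, each of 4 numbers parted by spaces: the shift along the tool's x, y, z in units of 50 mm (1.0 is 50 mm), then the turn about the tool's z in degrees. A call has 1 to 5 rows; each row is the pose to reach, as a shift and turn from the pose commanded when the call began, along the tool's axes at that moment; what a row does not reach only later rows make up. A row lasts 1/8 s, in which the tool goes at most 62.5 mm and 10.7 degrees, less where a joint would pass 70% of its speed; a pose out of reach is approached as far as the arm can. A call with a gripper value outside its range is refused whole. OPENING is the opening, from 0 (shut) to 1 (fully open), set as the call begins (- or left out, the last holds). The fingers move at their own pace and stop on an object; FORCE is the grip in N (left out, the last holds). Time passes only in rows, so rows that repeat a pose let the fingers close. It gives the time, the measured TCP pose, the force, the opening and the grip force at its end, in the units of the state.
- manip.sense(): the state, without advancing time (a new reading comes with each control period).
- manip.grab_frame(name): name is "side" or "top" or "wrist"; returns a dict with "image" (480x640x3 uint8, red, green, blue), "fovy" (degrees; the focal length in pixels is half the picture's height over the tangent of half this angle, whatever the lens; pixels are square), "cx", "cy" (the principal point, pixels), "k1" (the pictures are not rectified: a ray, as slopes to the right and down, at radius r is drawn at 1 + k1 r^2 times it, then the intrinsics apply), "world_to_cam" (4x4, takes a point from world to camera coordinates). Camera axes: x right, y down, z forward; pixel columns grow to the right and rows downward; lengths in m; the calibration is good to about 2 mm. A picture is of the moment at which its call begins. There is no depth.
- manip.close_job(): hands the job in; it is judged then, once.
Trained networks look in a picture, given as the dict that the camera call returned (one of the last four; its "shot" number tells which), for a name from the list of things; names that differ only in an ending like _2 or _b are one class to them, and where a whole thing is asked for, a point or a joint stands for the part that bears it (a point fixed in the world has none). Each returns a list of dicts, best first, with "score" (0 to 1); they miss things now and then, are a little off and sometimes report something else, mostly with a low value. They report only what shows in the picture. A call takes as long as a camera call. They do not tell look-alikes from the thing itself.
- manip.trace(picture, label): "pixels" (480x640 bool, what is visible of it) and "bbox" ([left, top, width, height] in pixels, round what is visible of it).
The state is a dict: "time": time; "qpos": joint angles; "dq": joint speeds; "joint_torque": joint torques, N m; "position": TCP position; "tool_rot": TCP orientation; "wrist_force": force on the tool from outside, world axes, zero at the start; "ft_torque": the same for the moment, N m; "opening": finger opening in m; "gripper_force": force on a finger pad.
Only numpy, scipy, OpenCV 4.12 (cv2) and the standard library are available. Lean on these libraries where they do the work, as an engineer would, in place of code of your own. Each camera call takes 0.05 s, during which the arm holds its last target. There are 200 camera calls.

### The job

Free the red pawl and wind the black knob all the way back so the tray is fully open, then flip the pawl back onto the ratchet wheel and stand every carton present upright in the tray in one row, each with its wide side across the tray. Click the knob forward until the sprung orange plate is pressed in by the row and stays pressed with the pawl holding it, without ever bottoming the spring. Then take the yellow scanner, hold it steady for a good second about 10 cm from the barcode on the tray's end, pointing squarely at it, and lay it back on its rest the right way up, nose pointing as it was, leaving the mug, tape and jar where they are.

Things in the scene. Friction and masses are not known exactly. Their poses are not given: they have to be found in the camera images.
- tray_end (a point): Fixed tray station: point on the tray floor (14 mm over the bench), mid-width, at the inner face of the blue end stop (46 mm over the floor). y runs along the tray to the plate, the wheel's axis (325 mm) and the pawl's hinge (425 mm); x across; z up. 68 mm between steel rails 12 mm high (84 mm outside). Follower fully back, the row has 205 mm.
- knob (a joint): Knob and wheel angle (rad): 0 = fully back (a stop), growing clockwise from above to 5.2; starts part-way. 1 rad moves the follower 30 mm to the end stop; a click is 0.393 rad (11.8 mm). Clockwise turns freely (0.05 N m, to 0.4 against the plate's spring). Anticlockwise: blocked within a click while the pawl is down; with it up the pressed plate drives the knob back.
- knob_grip (a point): On the vertical knob axis, at mid-height (113 mm over the bench) of the black bar knob: 66 mm long (this point's x), 16 mm thick (its y), 34 mm high, on a stem 26 mm across; it turns with the knob. The toothed steel wheel below is 124 mm across, its teeth reach 58 mm over the bench.
- pawl (a joint): Angle (rad) of the red L-shaped pawl: 0 = down, arm lying on the wheel (engaged); 1.57 = swung over, free. It rests at either end by its own weight and tips over past about 0.8. It rises to about 0.15 at each click.
- pawl_hinge (a point): On the pawl's hinge (axis along x of tray_end), 66 mm over the bench; cheeks beside it reach 76 mm. Down: an arm (58 long, 14 wide, 8 thick) points level to the knob, and a fin (54 high, 24 wide, 8 thick) stands up. Push the fin away from the knob (<2 N) to free it: then the arm stands up and the fin lies level, pointing away. Push the standing arm towards the knob to engage it.
- plate (a joint): How far (m) the sprung orange plate is pressed back into its blue follower: 0 = out, 0.026 = bottomed. The spring gives 5 N at the start and 0.3 N per mm more. It must end pressed in 2 to 23 mm and never go beyond 24 mm.
- plate_face (a point): Middle of the orange plate's face (62 mm wide, 46 mm high) that touches the row; the row lies between it and the end stop.
- carton_a_mid (a point): Centre of a cardboard sample carton, 58 mm along its own x, 42 mm along its y, 60 mm high (z), about 0.12 kg; may be absent. It starts standing upright on the bench. In the tray its x axis goes across the tray, so the row grows 42 mm a carton.
- carton_b_mid (a point): Centre of a cardboard sample carton, 58 mm along its own x, 42 mm along its y, 60 mm high (z), about 0.12 kg; may be absent. It starts standing upright on the bench. In the tray its x axis goes across the tray, so the row grows 42 mm a carton.
- carton_c_mid (a point): Centre of a cardboard sample carton, 58 mm along its own x, 42 mm along its y, 60 mm high (z), about 0.12 kg; may be absent. It starts standing upright on the bench. In the tray its x axis goes across the tray, so the row grows 42 mm a carton.
- carton_d_mid (a point): Centre of a cardboard sample carton, 58 mm along its own x, 42 mm along its y, 60 mm high (z), about 0.12 kg; may be absent. It starts standing upright on the bench. In the tray its x axis goes across the tray, so the row grows 42 mm a carton.
- scanner_grip (a point): Grip point of the yellow hand scanner: at the middle of its length, about its balance point, 18 mm above its flat underside. Scanner 150 mm long, 0.18 kg; x axis towards the black nose. Handle 34 mm wide, 36 mm high, from 75 mm behind this point to 30 mm ahead of it. Starts on its rest.
- scanner_nose (a point): Middle of the window in the scanner's black head (head 45 mm long, 56 mm wide, 46 mm high), 75 mm ahead of scanner_grip and 5 mm higher. The beam leaves along its x axis; z is the scanner's up.
- scanner: The scanner as a whole; origin under its middle, on its underside.
- label (a point): Middle of the barcode label (plate 80 by 56 mm) outside the tray's end stop, 68 mm over the bench. Its z axis is the outward normal: it faces away from the tray (-y of tray_end) and 25 degrees upward. A level beam is square enough.
- rest_top (a point): Middle of the top of the scanner's rest, a black rubber pad 190 by 70 mm, 6 mm high (fixed), with end ridges 9 mm above the pad; x along its length, the way the scanner's nose points. The scanner must end lying on it, nose the same way as x, middle within about 2 cm.
- mug_mid (a point): Blue mug, 76 mm across, 90 mm high; centre. Leave alone.
- tape_roll_mid (a point): Roll of brown tape lying flat, 100 mm across, 45 mm high; centre. Leave alone.
- jar_mid (a point): Amber jar, 72 mm across, 100 mm high; centre. Leave alone.
Things that resemble listed ones, but are neither listed nor needed, are in the scene too. What is meant by the scanner is not blue, and is the smaller of those in its own colour.

How it is judged:
By the outcome, as a careful person would: the job done as asked, in the order asked, and still so for the second after the job is handed in, with the robot touching nothing.
Of carton_a, carton_b, carton_c, carton_d only 2 to 4 are there at a start; the rules pass over those that are not, and their reading is None.
At some moment in a run one of carton_a, carton_b, carton_c, carton_d may be knocked a few centimetres aside while the robot is not near it.
Once in a run the grip may slacken for a moment while it holds something.
It also fails if it takes over 208 s, if anything falls off the work surface, if the arm or the gripper's body presses on something with over 40 N, if the wrist force passes 120 N, or if a joint passes its speed limit or range.

## Working session

There is one attempt and no reset: what is moved stays moved. The work goes in short steps, Python scripts to look and compute and a shell command to move; the robot and the scene stay as the last step left them, time stands still between calls to the robot, and variables do not carry over. Pictures are saved under pics/ and viewed, at most 14 in all, crops included, and the job is handed in when it is done.

```bash
mkdir -p pics; cat > h.py <<'E'
import numpy as np, cv2
from workcell import manip
def shot(n,name=None):
    d=manip.grab_frame(n)
    if name: cv2.imwrite('pics/'+name+'.png',cv2.cvtColor(d['image'],cv2.COLOR_RGB2BGR))
    return d
def proj(d,P):
    P=np.atleast_2d(P); M=np.array(d['world_to_cam']); c=P@M[:3,:3].T+M[:3,3]
    s=c[:,:2]/c[:,2:]; f=240/np.tan(np.radians(d['fovy'])/2)
    s=s*(1+d['k1']*(s**2).sum(1,keepdims=True)); return s*f+[d['cx'],d['cy']]
def ray(d,uv):
    f=240/np.tan(np.radians(d['fovy'])/2)
    t=(np.array(uv,float)-[d['cx'],d['cy']])/f; s=t.copy()
    for _ in range(30): s=t/(1+d['k1']*(s@s))
    M=np.array(d['world_to_cam']);R=M[:3,:3]
    return -R.T@M[:3,3], R.T@np.array([s[0],s[1],1])
def atz(d,uv,z):
    o,r=ray(d,uv); return o+r*(z-o[2])/r[2]
def tri(d1,a,d2,b):
    o1,r1=ray(d1,a);o2,r2=ray(d2,b)
    A=np.stack([r1,-r2],1); t=np.linalg.lstsq(A,o2-o1,rcond=None)[0]
    p,q=o1+r1*t[0],o2+r2*t[1]; return (p+q)/2,np.linalg.norm(p-q)
E
python3 - <<'E'
from h import *
for n in('top','side','wrist'):
    d=shot(n,n+'0'); print(n,d['fovy'],d['cx'],d['cy'],d['k1'],np.round(np.linalg.inv(d['world_to_cam']),3).tolist())
    for l in('carton_a_mid','knob_grip','pawl','scanner','rest_top','label','plate','mug_mid','tape_roll_mid','jar_mid'):
        try: print(l,[(round(float(x['score']),2),np.round(x['bbox']).astype(int).tolist()) for x in manip.trace(d,l)])
        except Exception as e: print(l,e)
s=manip.sense(); print(s['time'],np.round(s['position'],3),np.round(s['tool_rot'],3).tolist())
E
```

```text
top 46.96375932711444 316.5955712153246 238.41867317598042 -0.06200930386250605 [[-0.018, -0.991, 0.135, 0.283], [-1.0, 0.018, -0.0, -0.097], [-0.002, -0.135, -0.991, 1.558], [0.0, 0.0, 0.0, 1.0]]
carton_a_mid [(0.73, [300, 190, 5, 24])]
knob_grip [(0.58, [198, 172, 42, 42]), (0.29, [387, 214, 42, 68])]
pawl [(0.58, [174, 184, 28, 11]), (0.37, [322, 242, 19, 25]), (0.31, [396, 217, 29, 59])]
scanner [(0.93, [373, 306, 32, 62]), (0.69, [448, 223, 53, 44]), (0.67, [398, 217, 30, 60]), (0.63, [302, 187, 4, 28]), (0.37, [200, 171, 45, 48])]
rest_top [(0.89, [387, 215, 41, 65])]
label [(0.74, [339, 189, 12, 30]), (0.59, [176, 183, 29, 15])]
plate [(0.54, [303, 191, 2, 26]), (0.53, [397, 221, 28, 51])]
mug_mid [(0.83, [149, 240, 35, 45]), (0.66, [175, 173, 173, 51])]
tape_roll_mid [(0.58, [303, 123, 36, 37])]
jar_mid [(0.61, [251, 119, 32, 31])]
side 45.69718819391334 316.33447734082745 240.22651484183118 -0.06997704157065239 [[-0.813, -0.298, 0.5, -0.285], [-0.582, 0.386, -0.716, 1.04], [0.021, -0.873, -0.487, 0.853], [0.0, 0.0, 0.0, 1.0]]
carton_a_mid [(0.19, [196, 248, 52, 46])]
knob_gr
[... 310 characters left out ...]
44])]
plate [(0.72, [277, 240, 16, 20]), (0.47, [199, 250, 47, 44]), (0.23, [352, 218, 12, 15])]
mug_mid [(0.89, [212, 312, 48, 47]), (0.48, [197, 220, 25, 46]), (0.19, [330, 244, 26, 29])]
tape_roll_mid [(0.56, [234, 217, 30, 27])]
jar_mid [(0.85, [194, 221, 31, 43])]
wrist 69.15124110606487 319.133437934076 239.33944253513798 -0.04450425274027981 [[0.281, -0.917, -0.282, 0.234], [-0.96, -0.269, -0.082, -0.531], [-0.0, 0.294, -0.956, 0.373], [0.0, 0.0, 0.0, 1.0]]
carton_a_mid []
knob_grip []
pawl []
scanner [(0.92, [6, 0, 117, 207])]
rest_top []
label []
plate []
mug_mid []
tape_roll_mid []
jar_mid []
1.65 [ 0.162 -0.552  0.405] [[0.959, 0.282, 0.0], [0.282, -0.959, 0.0], [0.0, -0.0, -1.0]]
```

View pics/top0.png

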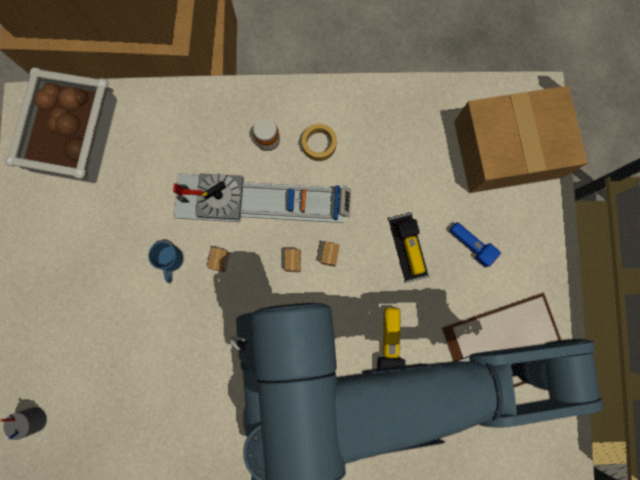

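View pics/side0.png

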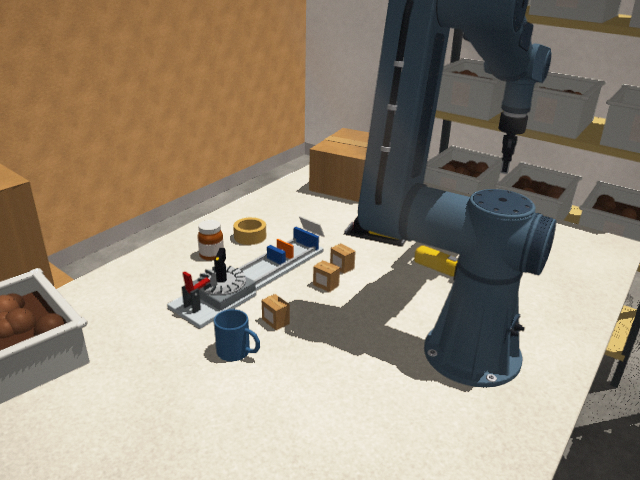

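```bash
python3 - <<'E'
from h import *
d=cv2.imread('pics/top0.png'); cv2.imwrite('pics/c1.png',cv2.resize(d[155:285,165:365],None,fx=4,fy=4,interpolation=cv2.INTER_CUBIC))
d=shot('top')
for n,uv,z in [('knob',(214,190),.13),('wheel',(219,195),.058),('endL',(333,201),.06),('cart1',(217,259),.06),('cart2',(292,260),.06),('cart3',(330,253),.06),('rest',(408,248),.006),('scanhead',(406,230),.04),('scantail',(416,272),.04),('mug',(164,254),.09),('tape',(319,141),.045),('jar',(264,131),.1),('scan2',(392,335),.04)]:
    print(n,np.round(atz(d,uv,z),3))
E
```

```text
knob [0.612 0.172 0.13 ]
wheel [0.614 0.172 0.058]
endL [ 0.59  -0.144  0.06 ]
cart1 [0.435 0.176 0.06 ]
cart2 [ 0.429 -0.029  0.06 ]
cart3 [ 0.446 -0.133  0.06 ]
rest [ 0.462 -0.356  0.006]
scanhead [ 0.509 -0.346  0.04 ]
scantail [ 0.391 -0.369  0.04 ]
mug [0.448 0.314 0.09 ]
tape [ 0.768 -0.109  0.045]
jar [0.781 0.042 0.1  ]
scan2 [ 0.221 -0.297  0.04 ]
```

View pics/c1.png

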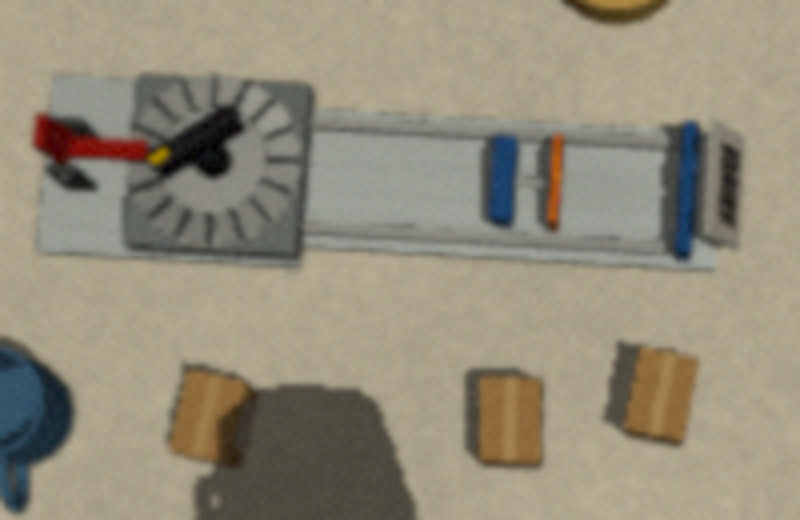

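```bash
python3 -m jog '4.31 -3.96 0 0;4.31 -3.96 0 0;4.31 -3.96 0 0;4.31 -3.96 0 0;4.31 -3.96 0 0' 0 40 >/dev/null
python3 -m jog '4.31 -3.96 0 0;4.31 -3.96 0 0;4.31 -3.96 0 0;4.31 -3.96 0 0;4.31 -3.96 0 0'
python3 -m jog '4.31 -3.96 0 -11;4.31 -3.96 0 -22;4.31 -3.96 0 -33;4.31 -3.96 0 -43;4.31 -3.96 0 -43' 
python3 -m jog '0 0 0 -11;0 0 0 -22;0 0 0 -31;0 0 0 -31' 
python3 - <<'E'
from h import *
s=manip.sense(); print(s['time'],np.round(s['position'],3),np.round(s['tool_rot'],3).tolist(),np.round(s['qpos'],2))
d=shot('wrist','w1')
for l in('knob_grip','pawl','pawl_hinge'):
    print(l,[(round(float(x['score']),2),np.round(x['bbox']).astype(int).tolist()) for x in manip.trace(d,l)])
E
```

```text
time: 2.95
position: [0.4648, -0.0477, 0.405]
tool_rot: [[0.959, 0.284, 0.001], [0.284, -0.959, -0.0], [0.001, 0.0, -1.0]]
wrist_force: [1.0, -0.9, -0.0]
opening: 0.0002
gripper_force: 0.0
time: 3.58
position: [0.6157, 0.2031, 0.4045]
tool_rot: [[0.506, 0.862, 0.0], [0.862, -0.506, 0.0], [0.0, 0.0, -1.0]]
wrist_force: [0.5, -0.3, 0.7]
opening: 0.0001
gripper_force: 0.0
time: 4.08
position: [0.6149, 0.2005, 0.4046]
tool_rot: [[-0.005, 1.0, -0.0], [1.0, 0.005, -0.0], [-0.0, -0.0, -1.0]]
wrist_force: [-0.3, 0.1, 0.2]
opening: -0.0003
gripper_force: 0.0
4.075 [0.615 0.201 0.405] [[-0.005, 1.0, -0.0], [1.0, 0.005, -0.0], [-0.0, -0.0, -1.0]] [0.13 0.34 1.41 0.   1.39 0.13]
knob_grip [(0.71, [257, 176, 125, 122])]
pawl [(0.57, [317, 116, 35, 84])]
pawl_hinge [(0.76, [317, 117, 37, 85])]
```

View pics/w1.png

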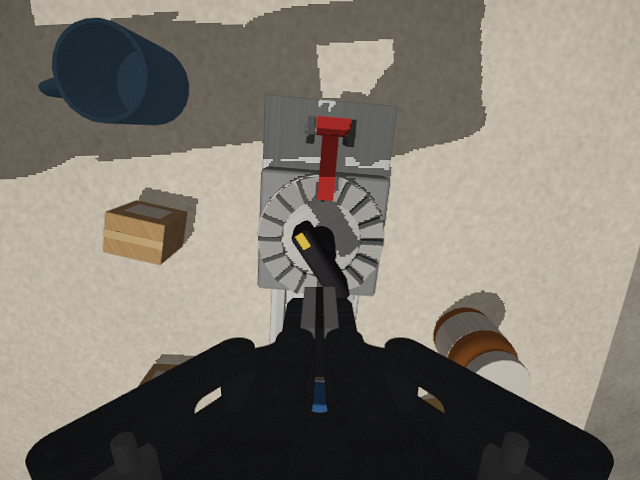

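```bash
python3 - <<'E'
from h import *
d=shot('wrist')
for n,uv,z in [('fin top',(334,121),.12),('fin top near',(334,134),.12),('arm tip',(326,199),.07),('wheel c',(321,238),.058),('wheelL',(258,238),.058),('wheelR',(384,240),.058),('wheel plate TL',(262,168),.045),('wheel plate TR',(391,180),.045),('plBL',(258,288),.045),('plBR',(374,295),.045),('bar y end',(299,234),.13),('bar other',(343,294),.13)]: print(n,np.round(atz(d,uv,z),3))
E
```

```text
fin top [0.625 0.283 0.12 ]
fin top near [0.625 0.274 0.12 ]
arm tip [0.621 0.219 0.07 ]
wheel c [0.617 0.179 0.058]
wheelL [0.557 0.179 0.058]
wheelR [0.677 0.178 0.058]
wheel plate TL [0.562 0.243 0.045]
wheel plate TR [0.683 0.233 0.045]
plBL [0.552 0.121 0.045]
plBR [0.672 0.114 0.045]
bar y end [0.601 0.204 0.13 ]
bar other [0.634 0.156 0.13 ]
```

```bash
python3 -m jog '0.81 0.14 1 0;0.81 0.14 2 0;0.81 0.14 2.67 0;0.81 0.14 2.67 0' 
python3 -m jog '0.25 0.02 0 0;0.5 0.04 0 0;0.75 0.06 0 0;1 0.08 0 0;1.28 0.1 0 0'
python3 -m jog '0 0 0 0;0 0 -1 0;0 0 -2 0;0 0 -2.6 0'
python3 - <<'E'
from h import *
d=shot('wrist','w2')
E
```

```text
time: 4.82
position: [0.6203, 0.2408, 0.2676]
tool_rot: [[-0.006, 1.0, -0.007], [1.0, 0.006, -0.001], [-0.001, -0.007, -1.0]]
wrist_force: [-0.8, 1.1, 0.9]
opening: 0.0001
gripper_force: 0.0
time: 5.45
position: [0.6263, 0.3062, 0.2714]
tool_rot: [[-0.007, 1.0, 0.0], [1.0, 0.007, 0.0], [0.0, 0.0, -1.0]]
wrist_force: [-0.6, 0.0, 0.3]
opening: 0.0001
gripper_force: 0.0
time: 5.95
position: [0.6267, 0.3048, 0.4046]
tool_rot: [[-0.006, 1.0, 0.004], [1.0, 0.006, 0.001], [0.001, 0.004, -1.0]]
wrist_force: [-0.3, -0.0, 0.3]
opening: 0.0003
gripper_force: 0.0
```

View pics/w2.png

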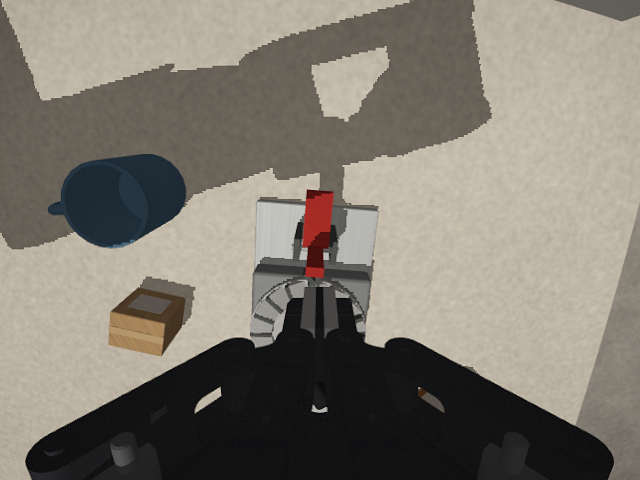

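```bash
python3 -m jog '-1.2 -0.1 0 11;-2.52 -0.18 0 22;-2.52 -0.18 0 33;-2.52 -0.18 0 43;-2.52 -0.18 0 52' 0.6 60 >/dev/null
python3 -m jog '0 0 0 10.5;0 0 0 21;0 0 0 31.5;0 0 0 42;0 0 0 52' >/dev/null
python3 -m jog '0 0 0.5 10.5;0 0 1 21;0 0 1.4 31.5;0 0 1.4 42;0 0 1.4 44' 
python3 - <<'E'
from h import *
d=shot('wrist','w3')
print([(round(float(x['score']),2),np.round(x['bbox']).astype(int).tolist()) for x in manip.trace(d,'knob_grip')])
print(proj(d,[[.6175,.179,.13]]),manip.sense()['qpos'])
E
```

```text
time: 7.88
position: [0.618, 0.1787, 0.3305]
tool_rot: [[0.535, -0.845, -0.001], [-0.845, -0.535, -0.0], [-0.0, 0.001, -1.0]]
wrist_force: [-0.3, 0.4, -0.1]
opening: 0.0514
gripper_force: 0.0
[(0.83, [241, 154, 162, 179])]
[[319.13261159 283.25930129]] [ 9.75102699e-02  3.98031797e-01  1.48753280e+00 -6.14448659e-05
  1.25581764e+00  2.67192337e+00]
```

View pics/w3.png

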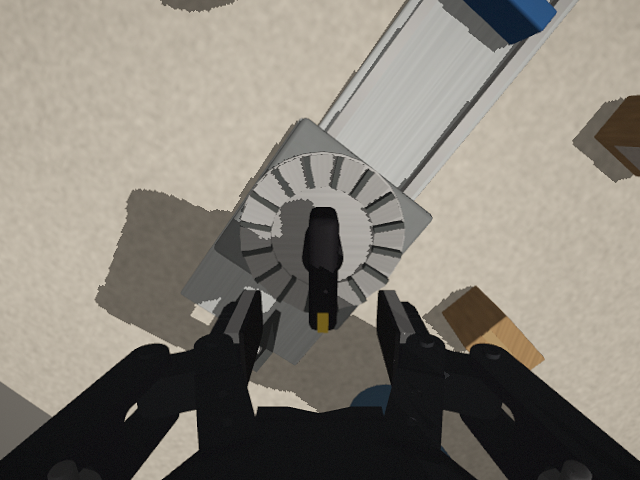

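```bash
python3 -m jog '0 0 0.6 0;0 0 1.21 0;0 0 1.21 0' >/dev/null
python3 -m jog '0 0 0 0;0 0 0 0;0 0 0 0;0 0 0 0;0 0 0 0' 0 60
for i in 1 2 3 4; do python3 -m jog '0 0 0 -10;0 0 0 -20;0 0 0 -30;0 0 0 -40;0 0 0 -50' | tail -4; python3 -c "
from h import *
s=manip.sense();print(np.round(s['ft_torque'],2),np.round(s['qpos'][5],2))"; done
python3 - <<'E'
from h import *
d=shot('top','t2')
im=d['image'];cv2.imwrite('pics/t2.png',cv2.cvtColor(cv2.resize(im[155:285,165:365],None,fx=4,fy=4,interpolation=cv2.INTER_CUBIC),4))
E
```

```text
time: 8.98
position: [0.6172, 0.1778, 0.273]
tool_rot: [[0.536, -0.844, -0.004], [-0.844, -0.536, -0.003], [0.001, 0.005, -1.0]]
wrist_force: [-13.6, -8.4, 11.7]
opening: 0.0149
gripper_force: 60.0
tool_rot: [[0.992, -0.126, -0.004], [-0.126, -0.992, -0.003], [-0.003, 0.004, -1.0]]
wrist_force: [-13.8, -9.0, 12.3]
opening: 0.0149
gripper_force: 60.0
[-1.29  1.87 -0.05] 1.8
tool_rot: [[0.734, 0.679, -0.004], [0.679, -0.735, -0.003], [-0.005, 0.0, -1.0]]
wrist_force: [-14.9, -8.5, 13.3]
opening: 0.0149
gripper_force: 60.1
[-1.22  1.82 -0.06] 0.92
tool_rot: [[-0.048, 0.999, -0.003], [0.999, 0.048, -0.003], [-0.003, -0.004, -1.0]]
wrist_force: [-13.6, -8.9, 11.8]
opening: 0.015
gripper_force: 60.3
[-1.15  1.72 -0.07] 0.05
tool_rot: [[-0.796, 0.606, -0.004], [0.606, 0.796, -0.003], [0.001, -0.004, -1.0]]
wrist_force: [-14.3, -9.1, 12.1]
opening: 0.0152
gripper_force: 60.3
[-0.96  1.85 -0.04] -0.82
```

View pics/t2.png

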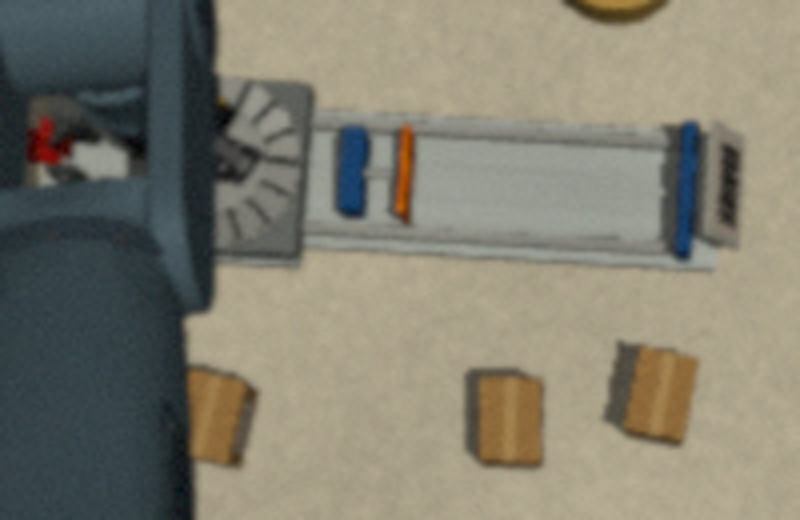

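```bash

t(){ python3 -c "
from h import *
s=manip.sense();R=s['tool_rot'];print(np.round(s['ft_torque'],2),np.round(s['qpos'][5],3),np.degrees(np.arctan2(R[1][0],R[0][0])).round(1))"; }
python3 -m jog '0 0 0 -10;0 0 0 -20;0 0 0 -30;0 0 0 -35' >/dev/null;t
for i in 1 2 3 4 5 ; do python3 -m jog '0 0 0 -2;0 0 0 -4;0 0 0 -4' >/dev/null;t;  done
```

```text
[-1.14  2.11 -1.65] -1.43 177.5
[-1.18  1.67 -1.86] -1.495 -178.8
[-1.19  1.79 -3.97] -1.561 -175.1
[-1.21  1.9  -6.18] -1.627 -171.4
[-1.21  2.01 -8.71] -1.693 -167.7
[ -1.23   2.09 -11.47] -1.758 -164.1
```

```bash

t(){ python3 -c "
from h import *
s=manip.sense();R=s['tool_rot'];print(np.round(s['ft_torque'],2),np.round(s['qpos'][5],3),np.degrees(np.arctan2(R[1][0],R[0][0])).round(1),np.round(s['wrist_force'],1))"; }
python3 -m jog '0 0 0 7;0 0 0 14;0 0 0 18;0 0 0 18' >/dev/null;t
python3 -m jog '0 0 0 2;0 0 0 2;0 0 0 2' >/dev/null;t
python3 -m jog '0 0 0 0;0 0 0 0;0 0 0 0;0 0 0 0' 0.6 >/dev/null;t
python3 -m jog '0 0 -1.4 0;0 0 -2.7 0;0 0 -2.7 0;0 0 -2.7 0';t
python3 -c "
from h import *
d=shot('wrist','w4')"
```

```text
[-1.1   1.63 -0.86] -1.461 179.2 [-11.7  -8.2  11.4]
[-1.24  1.12 -0.74] -1.426 177.3 [-8.8 -8.5  8.1]
[-0.01  0.04  0.01] -1.427 177.4 [-0.  -0.8 -0.1]
time: 15.78
position: [0.6181, 0.1791, 0.4065]
tool_rot: [[-0.999, 0.046, 0.002], [0.046, 0.999, 0.0], [-0.002, 0.0, -1.0]]
wrist_force: [-0.7, 0.4, -0.7]
opening: 0.0513
gripper_force: 0.0
[ 0.01 -0.01 -0.04] -1.427 177.4 [-0.7  0.4 -0.7]
```

View pics/w4.png

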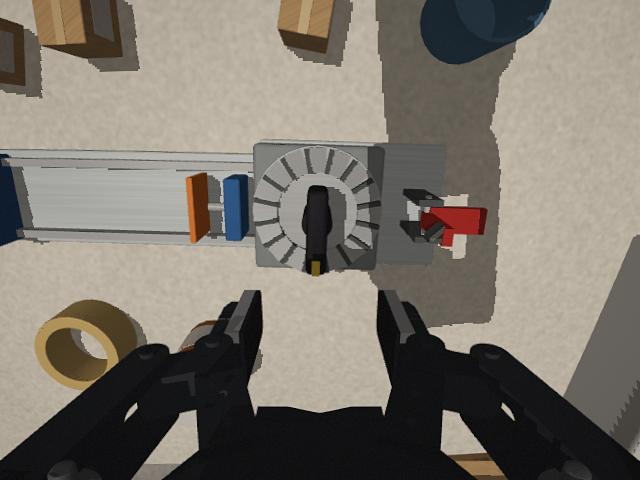

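```bash

python3 -m jog '-0.04 1.25 0 0;-0.08 2.5 0 0;-0.08 2.6 0 0;-0.08 2.6 0 0;-0.08 2.6 0 0' 0 40
python3 -m jog '0 0 1.25 0;0 0 2.5 0;0 0 2.83 0;0 0 2.83 0'
python3 -m jog '0.01 -0.25 0 0;0.02 -0.5 0 0;0.03 -0.75 0 0;0.04 -1 0 0;0.05 -1.2 0 0'
python3 -m jog '0 0 0 0;0 0 -1.25 0;0 0 -2.5 0;0 0 -2.83 0;0 0 -2.83 0'
python3 - <<'E'
from h import *
d=shot('wrist','w5')
print([(round(float(x['score']),2),np.round(x['bbox']).astype(int).tolist()) for x in manip.trace(d,'pawl')])
hi=np.array([.6175+.008,.179+.0997,.066]);u=np.array([-.08,-.997,0])
print('down',proj(d,[hi+u*.058,hi,hi+[0,0,.054]]).round(),'up',proj(d,[hi-u*.054,hi+[0,0,.058]]).round())
d=manip.grab_frame('top')
for l in('carton_a_mid',):
    print(l,[(round(float(x['score']),2),np.round(x['bbox']).astype(int).tolist()) for x in manip.trace(d,l)])
E
```

```text
time: 16.45
position: [0.6281, 0.3074, 0.4044]
tool_rot: [[-0.999, 0.047, -0.002], [0.047, 0.999, -0.001], [0.002, -0.001, -1.0]]
wrist_force: [0.6, 0.8, 0.5]
opening: -0.0001
gripper_force: 0.0
time: 16.95
position: [0.6283, 0.3078, 0.264]
tool_rot: [[-0.999, 0.047, -0.001], [0.047, 0.999, -0.001], [0.001, -0.001, -1.0]]
wrist_force: [0.4, -0.2, 0.3]
opening: -0.0001
gripper_force: 0.0
time: 17.58
position: [0.6227, 0.2478, 0.2643]
tool_rot: [[-0.999, 0.046, -0.0], [0.046, 0.999, -0.0], [0.0, -0.0, -1.0]]
wrist_force: [0.2, 0.3, 0.2]
opening: -0.0
gripper_force: 0.0
time: 18.2
position: [0.6229, 0.2492, 0.4071]
tool_rot: [[-0.999, 0.045, 0.003], [0.045, 0.999, 0.001], [-0.003, 0.001, -1.0]]
wrist_force: [-0.3, -0.6, -0.7]
opening: 0.0
gripper_force: 0.0
[(0.61, [285, 209, 79, 38])]
down [[288. 216.]
 [352. 218.]
 [358. 235.]] up [[411. 220.]
 [359. 237.]]
carton_a_mid []
```

View pics/w5.png

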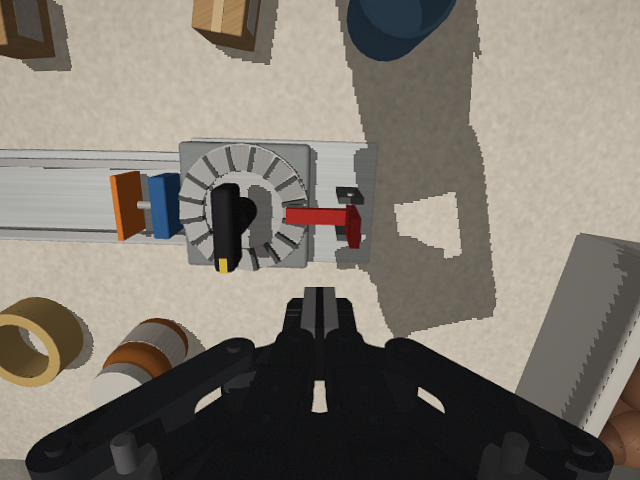

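```bash

python3 -m jog '1.64 -4.17 0 0;1.64 -4.17 0 0;1.64 -4.17 0 0;1.64 -4.17 0 0' >/dev/null
python3 -m jog '1.64 -4.17 0 11;1.64 -4.17 0 22;1.64 -4.17 0 32;1.64 -4.17 0 42;1.64 -4.17 0 46' 1 40 >/dev/null
python3 -m jog '0 0 0 10;0 0 0 20;0 0 0 30;0 0 0 40;0 0 0 46'
cat >> h.py <<'E'
from scipy.optimize import minimize
def cmask(d):
    hsv=cv2.cvtColor(d['image'],cv2.COLOR_RGB2HSV)
    m=cv2.inRange(hsv,(8,85,40),(24,255,255)); return m
def boxpts(x,y,a,z0=0.,L=(.058,.042,.06)):
    c,s=np.cos(a),np.sin(a); P=[]
    for i in(-.5,.5):
        for j in(-.5,.5):
            for k in(0,1): P.append([x+c*i*L[0]-s*j*L[1],y+s*i*L[0]+c*j*L[1],z0+k*L[2]])
    return np.array(P)
def fitbox(d,xy,a0=0,z0=0.,mask=None):
    m=(cmask(d) if mask is None else mask)>0
    # restrict to region round the guess
    B=boxpts(*xy,a0,z0,(.12,.12,.07)); h=cv2.convexHull(proj(d,B).astype(np.float32)).astype(np.int32)
    R=np.zeros((480,640),np.uint8); cv2.fillConvexPoly(R,h,1); m=m&(R>0)
    m=cv2.morphologyEx(m.astype(np.uint8),cv2.MORPH_CLOSE,np.ones((9,9)))>0
    def cost(p):
        h=cv2.convexHull(proj(d,boxpts(*p,z0)).astype(np.float32))
        I=np.zeros((480,640),np.uint8); cv2.fillConvexPoly(I,np.round(h*16).astype(np.int32),1,shift=4); I=I>0
        return 1-(I&m).sum()/max(1,(I|m).sum())
    best=None
    for da in(-.5,-.25,0,.25,.5):
        r=minimize(cost,[xy[0],xy[1],a0+da],method='Nelder-Mead',options=dict(initial_simplex=[[xy[0],xy[1],a0+da],[xy[0]+.015,xy[1],a0+da],[xy[0],xy[1]+.015,a0+da],[xy[0],xy[1],a0+da+.2]],xatol=1e-4,fatol=1e-4))
        if best is None or r.fun<best.fun: best=r
    return np.round(best.x[:2],4),round(np.degrees(best.x[2]),1),round(best.fun,3)
E
python3 - <<'E'
from h import *
d=shot('wrist','w6')
tr=manip.trace(d,'carton_a_mid'); print([(round(float(x['score']),2),np.round(x['bbox']).astype(int).tolist()) for x in tr])
print('c3',fitbox(d,(.446,-.133))); print('c2',fitbox(d,(.429,-.029)))
t=manip.grab_frame('top')
for g in[(.446,-.133),(.429,-.029),(.435,.176)]: print(fitbox(t,g))
E
```

```text
time: 20.15
position: [0.4395, -0.16, 0.4039]
tool_rot: [[0.085, 0.996, -0.003], [0.996, -0.085, 0.002], [0.002, -0.003, -1.0]]
wrist_force: [-0.3, 0.1, -0.2]
opening: 0.0855
gripper_force: 0.0
[]
c3 (array([ 0.4473, -0.1322]), np.float64(-13.2), np.float64(0.073))
c2 (array([ 0.4315, -0.0296]), np.float64(-2.9), np.float64(0.056))
(array([ 0.4455, -0.1328]), np.float64(-10.1), np.float64(0.281))
(array([ 0.4317, -0.0301]), np.float64(5.4), np.float64(0.817))
(array([0.4379, 0.1781]), np.float64(-17.8), np.float64(0.136))
```

View pics/w6.png

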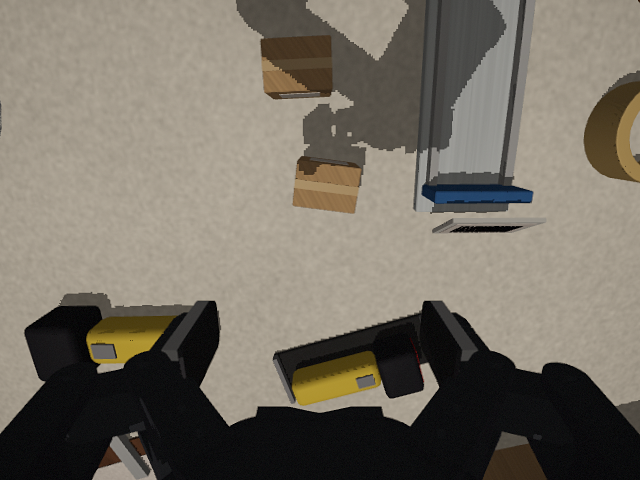

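```bash

python3 - <<'E'
from h import *
d=shot('wrist')
u=np.array([.08,.997,0]);v=np.array([.997,-.08,0])
for o in([.591,-.145,0],):
    for x in(-.042,.042):
        for y in(0,-.008): print(x,y,proj(d,[np.array(o)+v*x+u*y+[0,0,.06]]).round(1))
for uv in((425,184),(532,190)): print(atz(d,uv,.06).round(4))
E
python3 -m jog '0.57 0.1 1 7;0.57 0.1 2 7;0.57 0.1 3 7;0.57 0.1 3.8 7;0.57 0.1 4.14 7' 1 40
python3 -m jog '0 0 0 0;0 0 0 0;0 0 0 0;0 0 0 0;0 0 0 0' 0 40
python3 -m jog '0 0 -1 0;0 0 -1.6 0;0 0 -1.6 0'
```

```text
-0.042 0 [[438.8 188.3]]
-0.042 -0.008 [[438.  197.1]]
0.042 0 [[529.4 189. ]]
0.042 -0.008 [[528.  197.6]]
[ 0.5365 -0.1368  0.06  ]
[ 0.6354 -0.1495  0.06  ]
time: 20.98
position: [0.4458, -0.1314, 0.1958]
tool_rot: [[0.199, 0.98, -0.004], [0.98, -0.199, 0.003], [0.002, -0.005, -1.0]]
wrist_force: [-0.4, -0.1, -0.1]
opening: 0.0855
gripper_force: 0.0
time: 21.6
position: [0.4472, -0.1322, 0.1991]
tool_rot: [[0.201, 0.98, 0.001], [0.98, -0.201, -0.0], [-0.0, 0.001, -1.0]]
wrist_force: [0.1, -0.5, -1.6]
opening: 0.0573
gripper_force: 43.7
time: 21.98
position: [0.4481, -0.1327, 0.2812]
tool_rot: [[0.201, 0.98, 0.005], [0.98, -0.201, -0.003], [-0.002, 0.006, -1.0]]
wrist_force: [0.2, 0.1, -0.9]
opening: 0.0577
gripper_force: 43.9
```

```bash
python3 - <<'E'
import cv2
im=cv2.imread('pics/w6.png'); g=cv2.cvtColor(im,6)
cv2.imwrite('pics/w6c.png',cv2.resize(im[0:240,400:560],None,fx=3.75,fy=2.5,interpolation=cv2.INTER_NEAREST))
for r in(10,165): print(r,' '.join(f'{c}:{g[r,c]}' for c in range(410,540,2)))
E
```

```text
10 410:79 412:78 414:78 416:79 418:78 420:78 422:78 424:80 426:54 428:61 430:74 432:77 434:76 436:77 438:47 440:47 442:69 444:71 446:70 448:68 450:71 452:74 454:75 456:72 458:77 460:75 462:72 464:75 466:76 468:72 470:72 472:73 474:74 476:74 478:73 480:75 482:74 484:74 486:73 488:73 490:74 492:73 494:70 496:69 498:64 500:145 502:147 504:143 506:141 508:144 510:140 512:142 514:145 516:145 518:122 520:61 522:59 524:58 526:134 528:132 530:132 532:131 534:126 536:159 538:155
165 410:164 412:167 414:167 416:78 418:56 420:150 422:154 424:154 426:164 428:64 430:88 432:136 434:135 436:135 438:140 440:150 442:151 444:151 446:155 448:157 450:153 452:154 454:149 456:147 458:150 460:151 462:152 464:147 466:149 468:149 470:148 472:150 474:148 476:153 478:150 480:150 482:151 484:151 486:151 488:153 490:152 492:153 494:153 496:153 498:156 500:86 502:65 504:48 506:101 508:131 510:132 512:132 514:143 516:161 518:163 520:165 522:165 524:165 526:165 528:164 530:163 532:164 534:167 536:168 538:164
```

View pics/w6c.png

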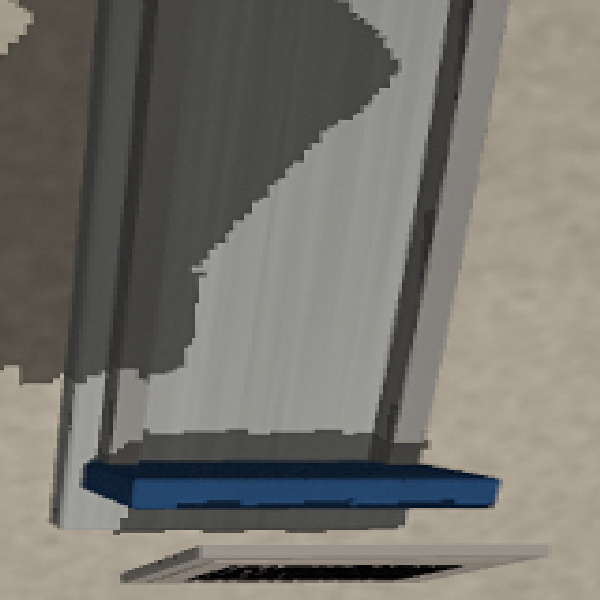

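```bash
python3 - <<'E'
from h import *
M=manip.grab_frame('wrist'); 
# rebuild w6 camera: pose of camera in tool frame from current
s=manip.sense();T=np.eye(4);T[:3,:3]=s['tool_rot'];T[:3,3]=s['position']
TC=np.linalg.inv(T)@np.linalg.inv(M['world_to_cam'])
T6=np.eye(4);T6[:3,:3]=[[.085,.996,0],[.996,-.085,0],[0,0,-1]];T6[:3,3]=[.4398,-.1601,.4042]
d=dict(M);d['world_to_cam']=np.linalg.inv(T6@TC)
L=[atz(d,p,.026)[:2] for p in((430.5,165),(441,10))];R=[atz(d,p,.026)[:2] for p in((515,165),(535,10))]
print(np.round(L+R,4))
for A in(L,R):
    v=A[1]-A[0];print('ang',np.degrees(np.arctan2(v[0],v[1])).round(2))
# endstop top inner/outer edges crop->px
for c in((90,460),(420,462),(135,478),(495,480)): print(atz(d,(400+c[0]/3.75,c[1]/2.5),.06).round(4))
E
```

```text
[[ 0.556  -0.1264]
 [ 0.5661  0.0098]
 [ 0.6413 -0.1331]
 [ 0.652   0.005 ]]
ang 4.22
ang 4.42
[ 0.5396 -0.1391  0.06  ]
[ 0.6209 -0.1463  0.06  ]
[ 0.5506 -0.1466  0.06  ]
[ 0.6404 -0.1546  0.06  ]
```

```bash

python3 -m jog '0.3 1.2 -0.6 -3;0.6 2.4 -0.6 -7;0.83 2.87 -0.6 -7;0.83 2.87 -0.6 -7;0.83 2.87 -0.6 -7'
python3 - <<'E'
from h import *
d=shot('wrist','w7'); g=cv2.cvtColor(d['image'],cv2.COLOR_RGB2GRAY)
for r in(40,130): print(r,' '.join(f'{c}:{g[r,c]}' for c in range(230,412,2)))
for y in(.0,.05,.1): print(proj(d,[[.595+.076*y/.997*1+.076*.147,y,.014],[.595+.076*(y+.147),y,.026]]).round(1))
E
```

```text
time: 22.65
position: [0.5949, -0.1202, 0.3066]
tool_rot: [[0.08, 0.997, -0.004], [0.997, -0.08, 0.001], [0.001, -0.004, -1.0]]
wrist_force: [-0.7, -0.1, -1.5]
opening: 0.0577
gripper_force: 43.9
40 230:95 232:94 234:95 236:97 238:96 240:98 242:95 244:97 246:88 248:94 250:95 252:95 254:90 256:91 258:92 260:92 262:90 264:93 266:65 268:81 270:94 272:93 274:93 276:92 278:94 280:92 282:92 284:94 286:95 288:179 290:175 292:175 294:179 296:179 298:175 300:174 302:170 304:174 306:176 308:175 310:177 312:175 314:176 316:178 318:177 320:178 322:177 324:175 326:175 328:176 330:176 332:175 334:172 336:172 338:172 340:171 342:173 344:178 346:178 348:176 350:174 352:175 354:177 356:173 358:173 360:173 362:177 364:177 366:178 368:147 370:96 372:170 374:168 376:168 378:167 380:167 382:168 384:176 386:175 388:174 390:152 392:95 394:101 396:101 398:103 400:102 402:102 404:101 406:98 408:97 410:94
130 230:181 232:180 234:181 236:181 238:181 240:181 242:181 244:182 246:181 248:182 250:158 252:186 254:186 256:188 258:172 260:172 262:173 264:172 266:173 268:175 270:57 272:113 274:187 276:180 278:176 280:179 282:182 284:178 286:182 288:184 290:181 292:178 294:180 296:183 298:179 300:179 302:176 304:177 306:178 308:180 310:184 312:86 314:87 316:95 318:95 320:93 322:92 324:92 326:94 328:95 330:95 332:93 334:91 336:91 338:91 340:93 342:93 344:95 346:95 348:94 350:93 352:96 354:94 356:92 358:91 360:96 362:98 364:97 366:70 368:81 370:87 372:87 374:87 376:86 378:84 380:91 382:95 384:95 386:90 388:96 390:98 392:100 394:101 396:102 398:101 400:99 402:98 404:98 406:100 408:100 410:100
[[322.4  63.4]
 [322.5  59.9]]
[[322.2 -19.1]
 [322.3 -27.1]]
[[ 321.9 -107.8]
 [ 321.9 -120.7]]
```

View pics/w7.png

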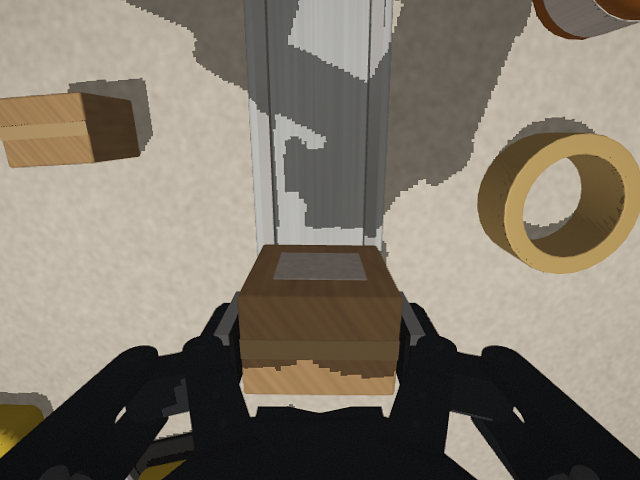

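```bash

python3 -m jog '0.06 0 0.8 0;0.06 0 1.5 0;0.06 0 1.83 0;0.06 0 1.83 0'
python3 -m jog '0 0 0 0;0 0 0 0;0 0 0 0' 1
python3 -m jog '0 0 -1 0;0 0 -2 0;0 0 -3.8 0;0 0 -3.8 0'
python3 - <<'E'
from h import *
d=shot('wrist')
print(fitbox(d,(.595,-.119),-.076,.014))
u=np.array([.076,.997]);e=np.array([.5925,-.146])
print(fitbox(d,(.431,-.03)))
E
```

```text
time: 23.2
position: [0.5954, -0.1175, 0.2162]
tool_rot: [[0.081, 0.997, -0.003], [0.997, -0.081, 0.001], [0.001, -0.003, -1.0]]
wrist_force: [0.2, 0.3, -1.5]
opening: 0.0575
gripper_force: 44.0
time: 23.58
position: [0.5968, -0.1176, 0.2184]
tool_rot: [[0.081, 0.997, 0.002], [0.997, -0.081, -0.001], [-0.001, 0.002, -1.0]]
wrist_force: [0.0, 0.1, 0.3]
opening: 0.0856
gripper_force: 0.0
time: 24.08
position: [0.5969, -0.1176, 0.4125]
tool_rot: [[0.08, 0.997, 0.007], [0.997, -0.08, -0.003], [-0.002, 0.007, -1.0]]
wrist_force: [0.3, 0.1, 0.5]
opening: 0.0852
gripper_force: 0.0
(array([ 0.5964, -0.1176]), np.float64(-6.5), np.float64(0.055))
(array([ 0.4322, -0.0291]), np.float64(-1.1), np.float64(0.063))
```

```bash

python3 -m jog '0.5 -1.15 0 0;1 -2.3 0 -3;1.49 -3.43 0 -3;1.49 -3.43 0 -3;1.49 -3.43 0 -3'
python3 -m jog '0 0 1.2 0;0 0 2.4 0;0 0 3.6 0;0 0 4.27 0;0 0 4.27 0'
python3 -m jog '0 0 0 0;0 0 0 0;0 0 0 0;0 0 0 0' 0 40
python3 -m jog '0 0 -1 0;0 0 -2.1 0;0 0 -2.1 0'
```

```text
time: 24.75
position: [0.4317, -0.0295, 0.4078]
tool_rot: [[0.028, 1.0, 0.002], [1.0, -0.028, -0.001], [-0.001, 0.002, -1.0]]
wrist_force: [0.2, -0.4, 0.4]
opening: 0.0854
gripper_force: 0.0
time: 25.38
position: [0.4311, -0.0297, 0.1911]
tool_rot: [[0.029, 1.0, -0.006], [1.0, -0.029, 0.002], [0.002, -0.006, -1.0]]
wrist_force: [0.8, -0.1, -0.4]
opening: 0.0854
gripper_force: 0.0
time: 25.88
position: [0.4326, -0.0298, 0.1955]
tool_rot: [[0.028, 1.0, 0.004], [1.0, -0.028, -0.002], [-0.002, 0.004, -1.0]]
wrist_force: [0.9, -0.4, 6.5]
opening: 0.0575
gripper_force: 43.9
time: 26.25
position: [0.4332, -0.0299, 0.3035]
tool_rot: [[0.028, 1.0, 0.01], [1.0, -0.028, -0.003], [-0.003, 0.01, -1.0]]
wrist_force: [-0.1, 0.3, -2.2]
opening: 0.0575
gripper_force: 44.1
```

```bash

python3 -m jog '-0.25 1.15 0 3;-0.5 2.3 0 3;-0.75 3.34 0 3;-0.75 3.34 0 3;-0.75 3.34 0 3'
python3 -m jog '0 0 0.8 0;0 0 1.4 0;0 0 1.78 0;0 0 1.78 0'
python3 -m jog '0 0 0 0;0 0 0 0;0 0 0 0' 1
python3 -m jog '0 0 -1 0;0 0 -2 0;0 0 -3.8 0;0 0 -3.8 0'
python3 - <<'E'
from h import *
d=shot('wrist')
print(fitbox(d,(.5982,-.0717),-.076,.014))
print(fitbox(manip.grab_frame('top'),(.438,.178)))
E
```

```text
time: 26.88
position: [0.5963, -0.0712, 0.297]
tool_rot: [[0.081, 0.997, -0.003], [0.997, -0.081, 0.001], [0.001, -0.003, -1.0]]
wrist_force: [-0.4, 0.2, -1.6]
opening: 0.0577
gripper_force: 44.2
time: 27.38
position: [0.5965, -0.0713, 0.2097]
tool_rot: [[0.081, 0.997, -0.001], [0.997, -0.081, 0.0], [0.0, -0.001, -1.0]]
wrist_force: [0.9, 0.7, -1.1]
opening: 0.0578
gripper_force: 46.8
time: 27.75
position: [0.5973, -0.0716, 0.2101]
tool_rot: [[0.081, 0.997, 0.001], [0.997, -0.081, -0.0], [-0.0, 0.001, -1.0]]
wrist_force: [0.5, -0.4, -0.4]
opening: 0.0854
gripper_force: 0.0
time: 28.25
position: [0.5979, -0.0717, 0.4046]
tool_rot: [[0.081, 0.997, 0.006], [0.997, -0.081, -0.002], [-0.002, 0.007, -1.0]]
wrist_force: [0.0, -0.0, 0.4]
opening: 0.0852
gripper_force: 0.0
(array([ 0.5967, -0.1045]), np.float64(-0.9), np.float64(0.432))
(array([0.4378, 0.1841]), np.float64(-19.5), np.float64(0.341))
```

```bash

python3 -m jog '4.47 -3.57 0 0;4.47 -3.57 0 0;4.47 -3.57 0 0;4.47 -3.57 0 0;4.47 -3.57 0 0'
python3 -m jog '0 0 0 0;0 0 0 0'
python3 - <<'E'
from h import *
d=shot('wrist','w8')
print(fitbox(d,(.438,.178),-.26))
for g in((.597,-.117),(.598,-.0717)): print(fitbox(manip.grab_frame('top'),g,-.076,.014))
E
```

```text
time: 28.98
position: [0.435, 0.1674, 0.398]
tool_rot: [[0.079, 0.997, -0.003], [0.997, -0.079, 0.0], [-0.0, -0.003, -1.0]]
wrist_force: [1.7, 0.2, -0.3]
opening: 0.0855
gripper_force: 0.0
time: 29.22
position: [0.4374, 0.1653, 0.3989]
tool_rot: [[0.08, 0.997, -0.001], [0.997, -0.08, -0.001], [-0.001, -0.001, -1.0]]
wrist_force: [0.2, 1.1, 1.2]
opening: 0.0856
gripper_force: 0.0
(array([0.4366, 0.1787]), np.float64(-14.9), np.float64(0.064))
(array([ 0.5966, -0.1032]), np.float64(-91.2), np.float64(0.362))
(array([ 0.5967, -0.0973]), np.float64(-90.9), np.float64(0.319))
```

```bash

python3 -m jog '0.27 -0.04 1 10;0.27 -0.04 2 10;0.27 -0.04 3.2 10;0.27 -0.04 4 10;0.27 -0.04 4 10'
python3 -m jog '0 0 0 0;0 0 0 0;0 0 0 0;0 0 0 0' 0 40
python3 -m jog '0 0 -1 0;0 0 -2.2 0;0 0 -2.2 0'
python3 -m jog '-3.09 4.24 0 -10;-3.09 4.24 0 -10;-3.09 4.24 0 -10;-3.09 4.24 0 -10;-3.09 4.24 0 -10'
python3 -m jog '0 0 0 0;0 0 0 0'
python3 -c "
from h import *
d=shot('wrist','w9')"
```

```text
time: 30.0
position: [0.4351, 0.1781, 0.1967]
tool_rot: [[0.254, 0.967, -0.008], [0.967, -0.254, -0.001], [-0.003, -0.007, -1.0]]
wrist_force: [-0.3, -0.4, 0.4]
opening: 0.0851
gripper_force: 0.0
time: 30.5
position: [0.4378, 0.1793, 0.2019]
tool_rot: [[0.252, 0.968, 0.005], [0.968, -0.252, 0.0], [0.002, 0.004, -1.0]]
wrist_force: [0.4, -0.6, 8.3]
opening: 0.0576
gripper_force: 44.2
time: 30.88
position: [0.4385, 0.1797, 0.3156]
tool_rot: [[0.252, 0.968, 0.012], [0.968, -0.252, 0.002], [0.005, 0.011, -1.0]]
wrist_force: [-0.1, -0.5, -0.9]
opening: 0.0572
gripper_force: 43.8
time: 31.5
position: [0.604, -0.0271, 0.3091]
tool_rot: [[0.084, 0.996, 0.001], [0.996, -0.084, -0.001], [-0.001, 0.001, -1.0]]
wrist_force: [-0.7, 0.5, -0.8]
opening: 0.0577
gripper_force: 43.7
time: 31.75
position: [0.6015, -0.0224, 0.3091]
tool_rot: [[0.079, 0.997, -0.002], [0.997, -0.079, 0.001], [0.001, -0.002, -1.0]]
wrist_force: [-0.2, -0.3, -0.7]
opening: 0.0574
gripper_force: 43.7
```

```bash

python3 -m jog '0 0 0.8 0;0 0 1.4 0;0 0 1.82 0;0 0 1.82 0'
python3 -m jog '0 0 0 0;0 0 0 0;0 0 0 0' 1
python3 -m jog '0 0 -1 0;0 0 -2 0;0 0 -3.8 0;0 0 -3.8 0'
python3 - <<'E'
from h import *
d=shot('wrist','w10')
m=cmask(d); ys,xs=np.nonzero(m[:, 200:440]); 
print('knob vis', proj(d,[[.617,.179,.13],[.6,-.05,.074]]).round())
t=manip.grab_frame('top'); m=cmask(t); B=m[170:225,240:345]; n,l,s,c=cv2.connectedComponentsWithStats(B); print(s[1:][s[1:,4]>20]+[240,170,0,0,0])
print(proj(t,boxpts(.5995,-.07,-.076,.014,(.058,.138,.06))).round())
cv2.imwrite('pics/t3.png',cv2.cvtColor(cv2.resize(t['image'][155:285,165:365],None,fx=4,fy=4,interpolation=cv2.INTER_CUBIC),4))
E
```

```text
time: 32.3
position: [0.6021, -0.0229, 0.2179]
tool_rot: [[0.079, 0.997, -0.001], [0.997, -0.079, 0.0], [0.0, -0.001, -1.0]]
wrist_force: [0.4, 0.7, -1.2]
opening: 0.0575
gripper_force: 44.3
time: 32.67
position: [0.6028, -0.0239, 0.2194]
tool_rot: [[0.081, 0.997, 0.001], [0.997, -0.081, -0.0], [-0.0, 0.001, -1.0]]
wrist_force: [-1.2, 0.4, -1.1]
opening: 0.085
gripper_force: 0.0
time: 33.17
position: [0.6031, -0.024, 0.4138]
tool_rot: [[0.081, 0.997, 0.007], [0.997, -0.081, -0.002], [-0.001, 0.007, -1.0]]
wrist_force: [0.3, 0.8, -0.8]
opening: 0.0852
gripper_force: 0.0
knob vis [[311. -86.]
 [315. 245.]]
[[258 186   5  19  72]
 [295 188  21  24 411]
 [315 188  18  25 365]]
[[330. 213.]
 [331. 209.]
 [282. 210.]
 [280. 206.]
 [331. 193.]
 [332. 188.]
 [283. 190.]
 [282. 185.]]
```

View pics/w10.png

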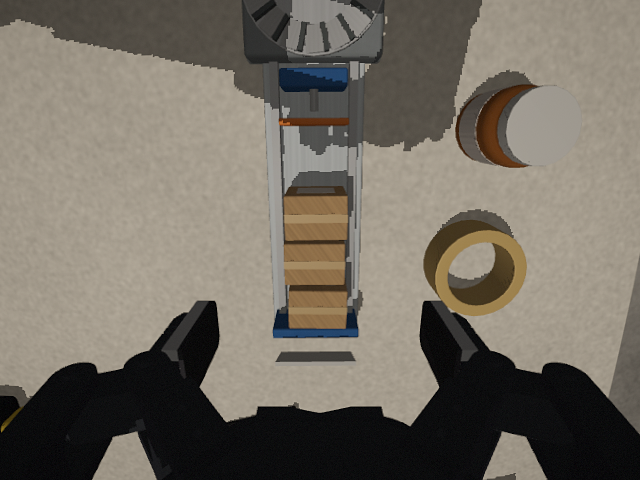

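```bash

python3 -m jog '4.04 -0.05 0 -10;4.04 -0.05 0 -20;4.04 -0.05 0 -30;4.04 -0.05 0 -40;4.04 -0.05 0 -46' 0.6 60 >/dev/null
python3 -m jog '0 0 0 -10;0 0 0 -20;0 0 0 -30;0 0 0 -40;0 0 0 -46'
python3 -m jog '0 0 1.2 0;0 0 2.2 0;0 0 2.2 0;0 0 2.2 0'
python3 - <<'E'
from h import *
d=shot('wrist','w11');s=manip.sense()
print(proj(d,[[.617,.178,.13],[.6146,.1465,.13],[.6194,.2115,.13]]).round(1))
hsv=cv2.cvtColor(d['image'],cv2.COLOR_RGB2HSV)
ye=cv2.inRange(hsv,(22,120,80),(35,255,255))[150:400,270:370]; ys,xs=np.nonzero(ye); print('yellow',xs.mean()+270,ys.mean()+150,len(xs))
g=d['image'].max(2)
for r in(225,250,275):
    c=np.nonzero(g[r,280:360]<60)[0]+280; print(r,c.min() if len(c) else 0,c.max() if len(c) else 0)
E
```

```text
time: 34.52
position: [0.616, 0.1776, 0.4066]
tool_rot: [[-0.999, 0.042, -0.003], [0.042, 0.999, -0.0], [0.003, -0.0, -1.0]]
wrist_force: [-0.4, -0.0, -0.2]
opening: 0.0511
gripper_force: 0.0
time: 35.02
position: [0.6169, 0.1777, 0.2998]
tool_rot: [[-0.999, 0.046, 0.001], [0.046, 0.999, 0.0], [-0.001, 0.0, -1.0]]
wrist_force: [0.0, -0.4, -0.1]
opening: 0.0513
gripper_force: 0.0
[[321.2 308.9]
 [249.9 306.9]
 [396.7 310.4]]
yellow 315.9831081081081 355.90202702702703 296
225 305 334
250 299 337
275 295 341
```

```bash

t(){ python3 -c "
from h import *
s=manip.sense();R=s['tool_rot'];print(np.round(s['ft_torque'],2),np.degrees(np.arctan2(R[1][0],R[0][0])).round(1),np.round(s['wrist_force'],1),np.round(s['opening'],4),s['gripper_force'])"; }
python3 -m jog '0 0 0.5 0;0 0 0.5 0' >/dev/null
python3 -m jog '0 0 0 0;0 0 0 0;0 0 0 0;0 0 0 0;0 0 0 0' 0 60 >/dev/null;t
for i in 1 2 3; do python3 -m jog '0 0 0 10;0 0 0 20;0 0 0 30;0 0 0 40;0 0 0 50' >/dev/null;t;done
```

```text
[-0.48  0.31 -0.73] 177.3 [-1.1 -3.   5.7] 0.0155 58.27864587306976
[-1.03  0.69  0.16] 127.1 [-3.8 -5.7  7.7] 0.0148 58.88830482959747
[-1.12  1.3   0.15] 77.1 [-6.1 -6.7 10.4] 0.015 59.159038066864014
[-0.77  1.64  0.1 ] 27.1 [-9.9 -5.4 12.6] 0.0152 59.44891154766083
```

```bash

t(){ python3 -c "
from h import *
s=manip.sense();R=s['tool_rot'];print(np.round(s['ft_torque'],2),np.degrees(np.arctan2(R[1][0],R[0][0])).round(1),np.round(s['wrist_force'],1),np.round(s['opening'],4),s['gripper_force'])"; }
for i in 1 2 3 4 5 ; do python3 -m jog '0 0 0 3;0 0 0 6;0 0 0 6' >/dev/null;t;done
python3 - <<'E'
from h import *
t=manip.grab_frame('top')
hsv=cv2.cvtColor(t['image'],cv2.COLOR_RGB2HSV)
for n,lo,hi in(('blue',(100,120,50),(125,255,255)),('orange',(3,170,120),(13,255,255))):
    m=cv2.inRange(hsv,lo,hi)[175:225,220:345]; n_,l,s,c=cv2.connectedComponentsWithStats(m); print(n,[(r[:5]+[220,175,0,0,0]).tolist() for r in s[1:] if r[4]>10])
cv2.imwrite('pics/t4.png',cv2.cvtColor(t['image'],4))
E
```

```text
[-0.78  1.67  0.14] 21.4 [-9.7 -5.  12.3] 0.0151 59.51983094215393
[-0.69  1.66  0.15] 15.4 [-9.5 -4.9 12. ] 0.0153 59.47658121585846
[-0.64  1.67  0.16] 9.4 [-9.6 -4.4 11.9] 0.0148 59.454967975616455
[-0.59  1.51  0.16] 3.4 [-9.1 -2.6 10.6] 0.0148 59.46921944618225
[-0.55  1.43  0.16] -2.6 [-8.9 -3.4 10.9] 0.0154 59.46458637714386
blue [[334, 186, 5, 33, 99], [277, 189, 7, 21, 121]]
orange [[287, 196, 2, 13, 16]]
```

```bash
python3 - <<'E'
import cv2,numpy as np
from h import *
im=cv2.imread('pics/t4.png')[...,::-1]
for r in(198,204):
  print(r,' '.join(f"{c}:{'/'.join(map(str,im[r,c]))}" for c in range(272,338,1)))
d=manip.grab_frame('top')
u=np.array([.076,.997]);e=np.array([.5925,-.146])
for n,t,z in(('stop top',0,.06),('carton1 far',.126,.074),('face top if compact',.126,.06),):
    print(n,proj(d,[[*(e+u*t),z]]).round(1))
E
```

```text
198 272:154/158/151 273:151/155/145 274:143/147/136 275:105/107/102 276:70/75/76 277:44/63/81 278:30/61/96 279:29/64/106 280:26/67/106 281:28/69/110 282:39/67/105 283:60/75/88 284:83/87/87 285:86/85/78 286:104/76/59 287:152/83/30 288:149/83/24 289:143/100/51 290:140/104/55 291:140/102/54 292:143/108/62 293:142/104/55 294:144/110/61 295:151/118/66 296:156/123/73 297:152/121/72 298:148/112/67 299:142/105/59 300:144/107/61 301:141/105/60 302:143/106/62 303:138/103/57 304:127/93/53 305:134/99/54 306:140/104/54 307:143/106/60 308:141/106/58 309:145/109/62 310:149/115/67 311:156/123/76 312:153/120/69 313:152/116/70 314:141/108/61 315:140/104/59 316:142/103/59 317:141/103/58 318:138/100/55 319:127/96/51 320:139/105/57 321:142/104/57 322:143/106/58 323:138/103/54 324:140/106/56 325:138/104/61 326:148/116/69 327:154/123/73 328:153/121/73 329:143/107/60 330:140/102/57 331:139/105/59 332:142/106/59 333:142/106/57 334:131/103/71 335:82/81/94 336:39/68/104 337:27/63/101
204 272:153/157/148 273:148/153/144 274:133/136/128 275:96/99/94 276:67/72/80 277:38/64/93 278:22/61/101 279:27/63/106 280:25/66
[... 227 characters left out ...]
5/76 297:151/119/69 298:146/111/63 299:143/107/61 300:144/107/59 301:143/107/59 302:139/107/57 303:141/105/58 304:146/113/64 305:138/103/58 306:140/103/57 307:139/103/57 308:142/105/60 309:145/108/61 310:154/121/72 311:159/125/76 312:156/124/75 313:143/110/64 314:141/106/60 315:139/102/55 316:142/105/57 317:145/105/57 318:139/103/55 319:129/98/54 320:135/99/58 321:140/104/59 322:145/106/59 323:143/104/57 324:138/102/58 325:141/108/65 326:149/120/73 327:155/124/71 328:150/116/69 329:141/107/60 330:142/105/57 331:144/106/59 332:141/102/59 333:137/103/60 334:113/90/71 335:62/70/92 336:31/65/103 337:23/59/95
stop top [[333.6 200.2]]
carton1 far [[287.8 196.5]]
face top if compact [[288.1 197.6]]
```

```bash
python3 - <<'E'
import cv2,numpy as np
a=cv2.imread('pics/t3.png')[...,::-1]; b=cv2.cvtColor(cv2.resize(cv2.imread('pics/t4.png')[155:285,165:365],None,fx=4,fy=4,interpolation=cv2.INTER_CUBIC),4)
def cen(im,k):
    p=im[(198-155)*4:(206-155)*4,:560].astype(int).mean(0)
    w=p[:,2]-p[:,0] if k=='b' else p[:,0]-p[:,2]-(0)
    w=np.clip(w-25 if k=='b' else w-95,0,None); i=np.arange(len(w)); return (w*i).sum()/max(w.sum(),1)/4, np.nonzero(w)[0][[0,-1]]/4
for k in'bo': print(k,cen(a,k),cen(b,k))
E
python3 - <<'E'
from h import *
d=manip.grab_frame('top');u=np.array([.076,.997]);e=np.array([.5925,-.146])
for t in(.245,.15):print(proj(d,[[*(e+u*t),.045]]).round(2))
E
```

```text
b (np.float64(80.91520650813517), array([78.5 , 84.25])) (np.float64(115.00522445271018), array([112.  , 118.25]))
[[246.   196.35]]
[[279.83 198.23]]Traceback (most recent call last):
  File "<stdin>", line 7, in <module>
  File "<stdin>", line 6, in cen
IndexError: index 0 is out of bounds for axis 0 with size 0
```

```bash

python3 -m jog '0 0 0 2;0 0 0 4;0 0 0 5;0 0 0 5' >/dev/null
python3 -m jog '0 0 0 -2;0 0 0 -4;0 0 0 -5;0 0 0 -6' |tail -4
python3 -c "
from h import *
s=manip.sense();print(np.round(s['ft_torque'],2))"
python3 -m jog '0 0 0 0;0 0 0 0;0 0 0 0;0 0 0 0' 0.6 >/dev/null
python3 -m jog '0 0 -1.4 0;0 0 -2.7 0;0 0 -2.7 0;0 0 -2.7 0'
python3 - <<'E'
from h import *
t=manip.grab_frame('top'); im=cv2.resize(t['image'][155:285,165:365],None,fx=4,fy=4,interpolation=cv2.INTER_CUBIC)
p=im[172:204,:560].astype(int).mean(0); w=np.clip(p[:,2]-p[:,0]-25,0,None); print((w*np.arange(560)).sum()/w.sum()/4)
d=shot('wrist','w12')
print([(round(float(x['score']),2),np.round(x['bbox']).astype(int).tolist()) for x in manip.trace(d,'pawl')])
hi=np.array([.625,.2785,.066]);u=np.array([-.076,-.997,0]);print(proj(d,[hi+u*.058,hi+[0,0,.054]]).round())
hsv=cv2.cvtColor(d['image'],cv2.COLOR_RGB2HSV);ye=cv2.inRange(hsv,(22,120,80),(35,255,255))[100:400,230:410]; ys,xs=np.nonzero(ye); print('yellow',atz(d,(xs.mean()+230,ys.mean()+100),.13))
E
```

```text
tool_rot: [[1.0, -0.027, -0.002], [-0.027, -1.0, -0.001], [-0.001, 0.001, -1.0]]
wrist_force: [-9.6, -4.1, 12.4]
opening: 0.0153
gripper_force: 59.5
[-0.55  1.39  0.06]
time: 41.85
position: [0.6164, 0.1778, 0.4095]
tool_rot: [[1.0, -0.028, 0.002], [-0.028, -1.0, 0.0], [0.002, -0.0, -1.0]]
wrist_force: [0.6, -1.2, 0.8]
opening: 0.0515
gripper_force: 0.0
114.74095009457297
[(0.88, [186, 200, 90, 43]), (0.5, [501, 189, 39, 67])]
[[271. 214.]
 [186. 227.]]
yellow [0.59171486 0.17729946 0.13      ]
```

```bash

python3 -m jog '-1.07 3.69 0 0;-1.07 3.69 0 0;-1.07 3.69 0 0;-1.07 3.69 0 0' >/dev/null
python3 -m jog '-1.07 3.69 0 0;-1.07 3.69 0 0;-1.07 3.69 0 0;-1.07 3.69 0 0' 1 60 >/dev/null
python3 -m jog '-1.07 3.69 0 -6;-1.07 3.69 0 -12;-1.07 3.69 0 -12;-1.07 3.69 0 -12;-1.07 3.69 0 -12'
python3 - <<'E'
from h import *
d=shot('wrist','w13')
for l in('scanner','label','rest_top'):
    tr=manip.trace(d,l); print(l,[(round(float(x['score']),2),np.round(x['bbox']).astype(int).tolist()) for x in tr])
hsv=cv2.cvtColor(d['image'],cv2.COLOR_RGB2HSV);m=cv2.inRange(hsv,(20,140,60),(34,255,255))
n,l,s,c=cv2.connectedComponentsWithStats(m)
for i in range(1,n):
    if s[i,4]>800:
        pts=np.argwhere(l==i)[:,::-1].astype(np.float32); W=np.array([atz(d,p,.042)[:2] for p in pts[::7]],np.float32); r=cv2.minAreaRect(W); print(s[i].tolist(),np.round(r[0],4),np.round(r[1],4),r[2])
E
```

```text
time: 43.62
position: [0.4409, -0.37, 0.4075]
tool_rot: [[0.984, 0.18, -0.001], [0.18, -0.984, 0.003], [-0.0, -0.003, -1.0]]
wrist_force: [-0.1, 0.3, -0.1]
opening: 0.0853
gripper_force: 0.0
scanner [(0.81, [208, 311, 48, 114]), (0.57, [285, 106, 62, 156]), (0.57, [428, 135, 122, 142])]
label [(0.82, [75, 1, 71, 59])]
rest_top [(0.92, [271, 82, 73, 186])]
[298, 157, 38, 103, 3087] [ 0.4426 -0.367 ] [0.1014 0.0332] 12.491188049316406
[204, 310, 53, 112, 3485] [ 0.2426 -0.2987] [0.0432 0.1515] 85.67316436767578
```

View pics/w13.png

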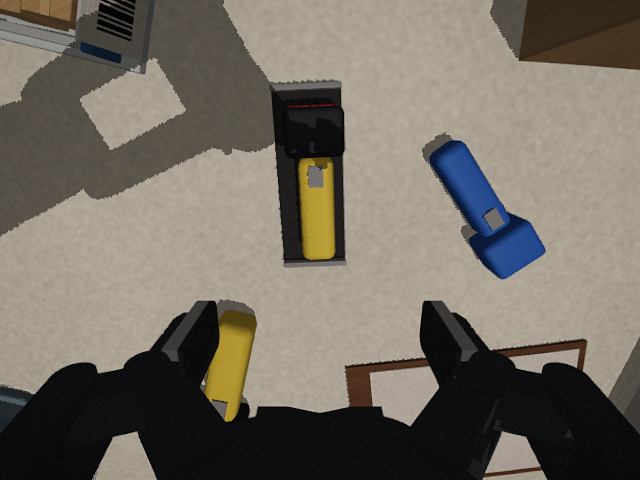

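```bash
python3 - <<'E'
from h import *
M=manip.grab_frame('wrist'); s=manip.sense();T=np.eye(4);T[:3,:3]=s['tool_rot'];T[:3,3]=s['position']
TC=np.linalg.inv(T)@np.linalg.inv(M['world_to_cam'])
T6=np.eye(4);T6[:3,:3]=[[.085,.996,0],[.996,-.085,0],[0,0,-1]];T6[:3,3]=[.4398,-.1601,.4042]
d=dict(M);d['world_to_cam']=np.linalg.inv(T6@TC)
print('label w6',atz(d,(489.3,224.8),.068).round(4))
P=[atz(M,p,.006)[:2] for p in((275,90),(340,88),(286,262),(344,261))];print('rest',np.mean(P,0).round(4),np.round(P,3).tolist())
m=M['image'][:60,70:150]; 
t=manip.grab_frame('top'); print('label top',atz(t,(165+720/4,155+185/4),.068).round(4))
# predicted label points in w13
u=np.array([.076,.997]);e=np.array([.5925,-.146])
for k in(-.02,-.027,-.034): print(k,(e+u*k).round(4),proj(M,[[*(e+u*k),.068]]).round(), proj(t,[[*(e+u*k),.068]]).round(1))
g=cv2.cvtColor(M['image'],cv2.COLOR_RGB2GRAY)[0:70,60:160]; cv2
hs=M['image'][0:70,60:160]; b=(g<40); ys,xs=np.nonzero(b); print('dark bars',xs.min()+60,xs.max()+60,ys.min(),ys.max(),xs.mean()+60,ys.mean())
E
```

```text
label w6 [ 0.5946 -0.1779  0.068 ]
rest [ 0.4653 -0.3567] [[0.548, -0.305], [0.561, -0.368], [0.37, -0.344], [0.383, -0.409]]
label top [ 0.5873 -0.177   0.068 ]
-0.02 [ 0.591  -0.1659] [[100.  -7.]] [[340.9 200. ]]
-0.027 [ 0.5904 -0.1729] [[109.  -5.]] [[343.5 200.1]]
-0.034 [ 0.5899 -0.1799] [[117.  -3.]] [[346.  200.3]]
dark bars 81 136 0 62 112.50649350649351 28.530032467532468
```

```bash

python3 -m jog '0.5 -0.07 1 -2;0.5 -0.07 2 -2;0.5 -0.07 3.2 -2;0.5 -0.07 4.2 -2;0.5 -0.07 4.41 -2' >/dev/null
python3 -m jog '0 0 0 0;0 0 0 0'
python3 -m jog '0 0 0 0;0 0 0 0;0 0 0 0;0 0 0 0;0 0 0 0' 0 70
python3 -m jog '0 0 -0.4 0;0 0 -0.78 0;0 0 -0.78 0;0 0 -0.78 0'
```

```text
time: 44.8
position: [0.4652, -0.364, 0.1909]
tool_rot: [[0.977, 0.215, 0.003], [0.215, -0.977, -0.003], [0.002, 0.004, -1.0]]
wrist_force: [-0.4, -0.4, 0.7]
opening: 0.0857
gripper_force: 0.0
time: 45.42
position: [0.4645, -0.3634, 0.189]
tool_rot: [[0.977, 0.214, 0.001], [0.214, -0.977, -0.001], [0.001, 0.001, -1.0]]
wrist_force: [0.1, -0.2, 6.9]
opening: 0.0328
gripper_force: 72.2
time: 45.92
position: [0.4641, -0.363, 0.2273]
tool_rot: [[0.977, 0.214, 0.0], [0.214, -0.977, -0.0], [0.0, 0.0, -1.0]]
wrist_force: [0.5, 0.6, -2.3]
opening: 0.0328
gripper_force: 71.2
```

```bash

python3 -m jog '0.5 0.05 0 -8;1 0.1 0 -16;1.5 0.2 0 -24;2 0.25 0 -32;2.25 0.26 0 -40' >/dev/null
python3 -m jog '0 0 0 -8;0 0 0 -16;0 0 0 -24;0 0 0 -30;0 0 0 -33' >/dev/null
python3 -m jog '0 0 0 0;0 0 0 0'
python3 - <<'E'
from h import *
d=shot('wrist','w14')
s=manip.sense(); R=np.array(s['tool_rot']);print('yaw',np.degrees(np.arctan2(R[1,0],R[0,0])))
for l in('label','scanner'):
    print(l,[(round(float(x['score']),2),np.round(x['bbox']).astype(int).tolist()) for x in manip.trace(d,l)])
print(proj(d,[[.5903,-.177,.068],[.5925,-.146,.06]]).round(), 'nose',proj(d,[np.array(s['position'])+R[:,0]*.075+[0,0,.0]-[0,0,.158]]).round())
g=d['image']; k=(g.max(2)<45)[0:200,220:420]; ys,xs=np.nonzero(k); print(xs.min()+220,xs.max()+220,ys.min(),ys.max())
E
```

```text
time: 47.42
position: [0.5766, -0.3515, 0.2265]
tool_rot: [[0.082, 0.997, -0.001], [0.997, -0.082, 0.001], [0.001, -0.001, -1.0]]
wrist_force: [0.3, -0.0, -1.6]
opening: 0.0326
gripper_force: 71.1
yaw 85.32474032740664
label []
scanner [(0.81, [232, 131, 175, 282])]
[[ 316. -219.]
 [ 315. -303.]] nose [[319. 132.]]
220 407 138 199
```

```bash

for i in 1 2 3 4; do python3 -m jog '0 0 0 0;0 0 0 0;0 0 0 0;0 0 0 0;0 0 0 0' | tail -2; done
python3 - <<'E'
from h import *
d=manip.grab_frame('wrist')
print([(round(float(x['score']),2),np.round(x['bbox']).astype(int).tolist()) for x in manip.trace(d,'scanner')])
t=manip.grab_frame('top'); s=manip.sense()
b=[(round(float(x['score']),2),np.round(x['bbox']).astype(int).tolist()) for x in manip.trace(t,'scanner')];print(b)
E
```

```text
opening: 0.0323
gripper_force: 71.1
opening: 0.0327
gripper_force: 71.1
opening: 0.0332
gripper_force: 71.1
opening: 0.0326
gripper_force: 71.1
[(0.93, [232, 131, 177, 281])]
[(0.91, [446, 222, 54, 44]), (0.75, [374, 307, 31, 73])]
```

```bash

python3 -m jog '-0.1 -0.5 0 8;-0.2 -1 0 16;-0.3 -1.5 0 24;-0.4 -2 0 32;-0.42 -2.21 0 40' >/dev/null
python3 -m jog '0 0 0 8;0 0 0 16;0 0 0 24;0 0 0 30;0 0 0 33' >/dev/null
python3 -m jog '0 0 0 0;0 0 0 0'
python3 - <<'E'
from h import *
d=manip.grab_frame('wrist')
print([(round(float(x['score']),2),np.round(x['bbox']).astype(int).tolist()) for x in manip.trace(d,'scanner')])
E
```

```text
time: 51.78
position: [0.465, -0.3637, 0.2273]
tool_rot: [[0.977, 0.215, 0.0], [0.215, -0.977, -0.0], [0.0, 0.0, -1.0]]
wrist_force: [0.3, -0.6, -1.6]
opening: 0.0326
gripper_force: 71.2
[(0.85, [232, 129, 175, 282]), (0.76, [150, 455, 35, 25]), (0.74, [517, 199, 123, 247])]
```

Lower 38 mm, release, retreat upward, and check everything.

```bash

python3 -m jog '0 0 0.4 0;0 0 0.7 0;0 0 0.76 0;0 0 0.76 0'
python3 -m jog '0 0 0 0;0 0 0 0;0 0 0 0;0 0 0 0' 1
python3 -m jog '-0.1 0 -1 0;-0.3 0 -2 0;-0.49 0 -3 0;-0.49 0 -4.4 0;-0.49 0 -4.4 0'
python3 - <<'E'
from h import *
d=shot('wrist','w15')
hsv=cv2.cvtColor(d['image'],cv2.COLOR_RGB2HSV);m=cv2.inRange(hsv,(20,140,60),(34,255,255))
n,l,s,c=cv2.connectedComponentsWithStats(m)
for i in range(1,n):
    if s[i,4]>800:
        pts=np.argwhere(l==i)[:,::-1].astype(np.float32); W=np.array([atz(d,p,.042)[:2] for p in pts[::7]],np.float32); r=cv2.minAreaRect(W); print(s[i].tolist(),np.round(r[0],4),np.round(r[1],4),r[2])
t=shot('top','t5'); im=cv2.resize(t['image'][155:285,165:365],None,fx=4,fy=4,interpolation=cv2.INTER_CUBIC)
p=im[172:204,:560].astype(int).mean(0); w=np.clip(p[:,2]-p[:,0]-25,0,None); print('follower',(w*np.arange(560)).sum()/w.sum()/4)
a=cv2.cvtColor(cv2.imread('pics/t4.png'),4)
df=np.abs(t['image'].astype(int)-a).max(2)[175:225,276:345]; print('row diff px',(df>50).sum())
for q in('mug_mid','jar_mid','tape_roll_mid'): print(q,[(round(float(x['score']),2),np.round(x['bbox']).astype(int).tolist()) for x in manip.trace(t,q)][:1])
# 4th carton anywhere? carton-coloured blobs on the bench
m=cmask(t); n,l,s,c=cv2.connectedComponentsWithStats(m); print([r.tolist() for r in s[1:] if 60<r[4]<2000])
E
```

```text
time: 52.38
position: [0.4646, -0.3632, 0.1886]
tool_rot: [[0.977, 0.215, -0.002], [0.215, -0.977, 0.002], [-0.002, -0.003, -1.0]]
wrist_force: [-4.2, 2.9, 7.7]
opening: 0.0326
gripper_force: 73.5
time: 52.88
position: [0.465, -0.3637, 0.1891]
tool_rot: [[0.977, 0.214, -0.0], [0.214, -0.977, 0.0], [0.0, -0.0, -1.0]]
wrist_force: [-0.4, 0.7, -0.4]
opening: 0.0853
gripper_force: 0.0
time: 53.5
position: [0.4418, -0.3699, 0.4154]
tool_rot: [[0.977, 0.214, 0.007], [0.214, -0.977, -0.008], [0.005, 0.01, -1.0]]
wrist_force: [0.3, -0.5, -0.3]
opening: 0.0855
gripper_force: 0.0
[297, 160, 34, 100, 2950] [ 0.4426 -0.3682] [0.1013 0.0328] 12.812553405761719
[199, 307, 50, 110, 2753] [ 0.2439 -0.3011] [0.0383 0.147 ] 86.90656280517578
follower 114.76436397830412
row diff px 225
mug_mid [(0.86, [148, 240, 34, 45])]
jar_mid [(0.89, [250, 119, 32, 32])]
tape_roll_mid [(0.7, [305, 123, 29, 38])]
[[301, 123, 36, 38, 702], [253, 129, 26, 17, 148], [286, 187, 49, 26, 1134], [408, 246, 18, 27, 208], [443, 293, 127, 110, 1333], [382, 324, 19, 35, 339]]
```

```bash
python3 - <<'E'
from h import *
for f in('top0','t4'):
    m=cmask(dict(image=cv2.cvtColor(cv2.imread(f'pics/{f}.png'),4))); n,l,s,c=cv2.connectedComponentsWithStats(m); print(f,[r.tolist() for r in s[1:] if 60<r[4]<2500])
print(manip.close_job())
E
```

```text
top0 [[301, 123, 36, 38, 702], [253, 128, 26, 18, 151], [301, 188, 5, 25, 84], [404, 235, 22, 40, 464], [321, 242, 19, 24, 352], [207, 247, 22, 25, 376], [284, 248, 17, 24, 367], [458, 293, 102, 47, 329], [382, 307, 19, 52, 699], [446, 339, 17, 22, 206]]
t4 [[301, 123, 36, 38, 701], [253, 128, 26, 18, 152], [286, 187, 49, 26, 1130], [404, 235, 22, 41, 459], [442, 294, 128, 109, 1346], [382, 307, 19, 52, 710]]
the job is handed in; nothing more can be done
None
```

The job is handed in, with no verdict shown: the tray was wound fully open, the pawl was flipped back down, and all three cartons found stand in one row with the plate pressed in about 15 mm by my estimate; the scanner was held about 10 cm from the label for over 2 s and is back on its rest as it was, and the mug, tape and jar were not touched.

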